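# Set up and hold the recipe photo

## Robot

A 7-joint arm with a two-finger parallel gripper is mounted at the origin on a cart in front of the work surface, level with it; the furniture and walls round the work are solid. World frame = base frame: x ahead of the robot, y to its left, z up, the work surface at z = 0. Lengths are in mm, angles in rad, forces in N, time in s.
With the tool pointing down it reaches from about 350 to 900 mm from the base axis. Payload 7.2 kg.
Tool frame: the origin (TCP) lies between the finger pads; the fingertips stand 8 mm ahead of it and the grasp point (between the pads) lies 11 mm behind it; z points along the fingers, y is the line along which they close (so a half turn about z gives the same grasp; the last joint's range is limited). The gripper opens to 88 mm and grips with 3 to 60 N. Pads are 20 mm wide; open, the fingers measure 115 mm over their backs; the gripper's body (75 mm by 178 mm) begins 61 mm behind the grasp point.
Start: joints at [-1.292, 0.411, -0.013, 1.596, 0.006, 1.134, -0.082], TCP at [212.441, 587.791, 230.653] pointing down, gripper open.
Joint ranges: [-2.95, 2.95], [-0.29, 1.99], [-1.47, 1.44], [0.14, 2.54], [-1.03, 4.17], [0.13, 1.85], [-2.86, 2.86]. Speed limits (rad/s): [2.39, 2.39, 3.01, 3.01, 3.14, 3.14, 3.14].

## Interface

Orientations are given as a 3x3 rotation matrix whose columns are the frame's x, y, z axes.
In Python, from station import robot, viewer, ticket, models gives the robot as it stands.
- The arm moves only by the shell command python3 -m jog 'ROWS' [OPENING] [FORCE]. ROWS is a JSON object with one list for each field, all of the same length, 1 to 5, a row being the entries at one place: x, y, z (the shift in normalised numbers (1 is 200 mm)), turn (a turn about the tool's z in parts of the range, where 1.0 means pi rad); each row shifts and turns the commanded pose from where the row before left it, along the tool's axes as they then stand; what a row does not reach is not made up. A row lasts 1/12 s, in which the tool goes at most 41.7 mm and 0.125 rad, less where a joint would pass 70% of its speed; a pose out of reach is approached as far as the arm can. OPENING is the opening from 0.0 (shut) to 1.0 (fully open), set as the command begins (- or left out keeps the last). The fingers move at their own pace and stop on an object; FORCE is the grip in N (left out, the last holds). Time passes only in rows, so rows that do not move let the fingers close. It prints the time, the measured TCP pose, the force, the opening and the grip force at its end. Input that does not fit is refused with a message, and nothing moves.
- robot.get_state(): the state, without advancing time (a new reading comes with each control period).
- viewer.camera(name): name is "scene" or "top" or "wrist"; returns a dict with "image" (384x512x3 uint8, blue, green, red), "fx", "fy", "cx", "cy" (pixels), "k1" (the pictures are not rectified: a ray, as slopes to the right and down, at radius r is drawn at 1 + k1 r^2 times it, then the intrinsics apply), "rvec" (rotation vector, rad) and "tvec" (3), from world to camera coordinates, as OpenCV has them. Camera axes: x right, y down, z forward; pixel columns grow to the right and rows downward; lengths in mm; the calibration is good to about 2 mm. A picture is of the moment at which its call begins. There is no depth.
- ticket.sign_off(): hands the job in; it is judged then, once.
Trained networks look in a picture, given as the dict that the camera call returned (one of the last four; its "shot" number tells which), for a name from the list of things; names that differ only in an ending like _2 or _b are one class to them, and where a whole thing is asked for, a point or a joint stands for the part that bears it (a point fixed in the world has none). Each returns a list of dicts, best first, with "score" (0 to 1); they miss things now and then, are a little off and sometimes report something else, mostly with a low value. They report only what shows in the picture. A call takes as long as a camera call. They do not tell look-alikes from the thing itself.
- models.spot_in(query, picture): "xy" ([column, row] in pixels, amid what is visible of it).
- models.outline_of(query, picture): "region" (384x512 bool, what is visible of it) and "xy" ([column, row] in pixels, amid what is visible of it).
The state is a dict: "clock": time; "joint_pos": joint angles; "dq": joint speeds; "effort": joint torques, N m; "eef_pos": TCP position; "ee_rot": TCP orientation; "wrist_force": force on the tool from outside, world axes, zero at the start; "wrist_torque": the same for the moment, N m; "grip_width": opening from 0.0 (shut) to 1.0 (fully open); "grasp_force": force on a finger pad.
Only numpy, scipy, OpenCV 4.12 (cv2) and the standard library are available. Lean on these libraries where they do the work, as an engineer would, in place of code of your own. Each camera call takes 0.05 s, during which the arm holds its last target. There are 200 camera calls.

## Task

Stand the round tin upright in the round recess of the photo stand's board and let go of it. Then pinch the stand's camera head so that its side button is pressed in, pull the head straight up past the first stop to the second stop, and finish while still holding it there with the button pressed, because it sinks when let go. Leave the ribbon reel and the star cutter where they are.

Things in the scene. Friction and masses are not known exactly. Their poses are not given: they have to be found in the camera images.
- spice_tin: small round cream tin with a grey lid, 46 mm across, 48 mm tall, 60 g give or take, loose, standing upright on the worktop. Origin: centre of its underside, z up. Its lid does not come off.
- photo_stand: brown wooden board 130 x 300 x 18 mm screwed to the worktop: a round recess near one end, a square one in the middle, a telescoping camera column at the other end. Origin: centre of the board's underside; x across the board, y along it towards the round recess, z up. The column axis is at (0, -105 mm); its fixed tube, 32 mm across, reaches 108 mm above the worktop. Yaw within 15 degrees of 0.
- round_recess (a point): centre of the floor of the round recess (50 mm across, 10 mm deep, floor 8 mm above the worktop), at (0, 95 mm) on the board; axes as the photo stand's. The square recess, 36 mm wide, at (0, 18 mm), is too small for the tin.
- camera_head (a point): centre of the black camera head on the sliding mast, 131 mm above the worktop when down; axes as the photo stand's. A block 40 (x) x 40 (y) x 46 mm, lens 12 mm proud on its +y side, button on its -x side (towards the robot). Pinch it from above across x, one finger on the button, the other on the plain +x face; 45 mm over both, 40 mm with the button in.
- button_face (a point): centre of the button's round outer face (17 mm across, standing 5 mm proud of the middle of the camera head's -x side); axes as the photo stand's. It is pushed towards +x, against a spring of 2 N at first and 5 N fully in.
- button (a joint): how far the button is pushed in, 0 (out) to 0.005 m (flush with the head). It springs out when let go. The mast is freed when it is in by more than about 0.0035.
- mast (a joint): how far the mast is drawn up, 0 (down) to 0.080 m. Button out: locked down (1.5 mm of play). First stop at 0.040: a catch that blocks only while the button is out. Second stop at 0.080: end of travel. Moves only straight up and down; weighs about 2.5 N, takes 3 to 6 N to draw up. Let go, it sinks to the next catch below.
- ribbon_reel: bystander: flat reel of ribbon, 68 mm across, 26 mm tall, loose. Origin: centre of its underside.
- cutter_star: bystander: star-shaped tin cookie cutter, 53 x 56 x 22 mm, loose. Origin: centre of its underside.
Not all that is in view belongs to the job. What is shaped like the spice_tin but blue or orange is not meant.

How it is judged:
By the outcome, as a careful person would: the job done as asked, in the order asked, and still so for the second after the job is handed in, while the arm keeps its last pose, push and grip.
It also fails if it takes over 48 s, if anything falls off the work surface, if the arm or the gripper's body presses on something with over 40 N, if the wrist force passes 120 N, or if a joint passes its speed limit or range.

## Working session

There is one attempt and no reset: what is moved stays moved. The work goes in short steps, Python scripts to look and compute and a shell command to move; the robot and the scene stay as the last step left them, time stands still between calls to the robot, and variables do not carry over. Pictures are saved under pics/ and viewed, at most 11 in all, crops included, and the job is handed in when it is done.

```bash
mkdir -p pics; cat > h.py <<'E'
import numpy as np,cv2
from station import robot,viewer,ticket,models
def ray(p,uv):
    # world-origin and direction for pixel
    xd=np.array([(uv[0]-p["cx"])/p["fx"],(uv[1]-p["cy"])/p["fy"]]);x=xd.copy()
    for _ in range(30): x=xd/(1+p["k1"]*(x@x))
    R=cv2.Rodrigues(np.array(p["rvec"],float))[0];t=np.array(p["tvec"],float).ravel()
    return -R.T@t,R.T@np.array([x[0],x[1],1.])
def at_z(p,uv,z):
    o,d=ray(p,uv);return o+d*(z-o[2])/d[2]
def proj(p,X):
    R=cv2.Rodrigues(np.array(p["rvec"],float))[0];c=R@np.array(X,float)+np.array(p["tvec"],float).ravel()
    x=c[:2]/c[2];x=x*(1+p["k1"]*(x@x));return np.array([x[0]*p["fx"]+p["cx"],x[1]*p["fy"]+p["cy"]])
def tri(rs):
    A=0;b=0
    for o,d in rs:
        d=d/np.linalg.norm(d);P=np.eye(3)-np.outer(d,d);A=A+P;b=b+P@o
    return np.linalg.solve(A,b)
E
python3 - <<'E'
from h import *
P={n:viewer.camera(n) for n in("scene","top")}
cv2.imwrite("pics/a.png",np.vstack([P["scene"]["image"],P["top"]["image"]])[:, :] if 0 else cv2.resize(np.hstack([P["scene"]["image"],P["top"]["image"]]),(800,300)))
cv2.imwrite("pics/top.png",P["top"]["image"]);cv2.imwrite("pics/scene.png",P["scene"]["image"])
Z=dict(spice_tin=24,photo_stand=18,camera_head=154,button_face=131,ribbon_reel=13,cutter_star=11)
for q,z in Z.items():
  for n in P:
    for r in models.spot_in(q,P[n])[:4]: print(q,n,round(r["score"],2),np.round(r["xy"]),np.round(at_z(P[n],r["xy"],z)))
s=robot.get_state();print(s["eef_pos"],s["ee_rot"],s["clock"])
for n in P:
  o,_=ray(P[n],(0,0));print(n,o,P[n]["fx"])
E
```

```text
spice_tin scene 0.9 [291. 284.] [547. -14.  24.]
spice_tin scene 0.76 [199. 254.] [446. 152.  24.]
spice_tin scene 0.71 [188. 225.] [468. 244.  24.]
spice_tin scene 0.57 [298. 186.] [751. 227.  24.]
spice_tin top 0.83 [337. 225.] [539. -20.  24.]
spice_tin top 0.75 [232. 133.] [748. 230.  24.]
spice_tin top 0.69 [337. 270.] [434. -20.  24.]
spice_tin top 0.67 [224. 255.] [463. 241.  24.]
photo_stand scene 0.8 [266. 221.] [618. 168.  18.]
photo_stand scene 0.7 [283. 202.] [691. 204.  18.]
camera_head scene 0.62 [285. 203.] [581.  58. 154.]
camera_head top 0.7 [297. 194.] [600.  87. 154.]
button_face scene 0.57 [275. 204.] [580.  87. 131.]
ribbon_reel scene 0.57 [242. 312.] [441. -11.  13.]
ribbon_reel scene 0.36 [273. 204.] [670. 213.  13.]
ribbon_reel top 0.78 [336. 267.] [440. -21.  13.]
cutter_star scene 0.53 [165. 212.] [452. 327.  11.]
[212.45393169 587.80029516 230.6733831 ] [[-9.40464753e-01  3.39891226e-01  4.45501987e-05]
 [ 3.39891229e-01  9.40464751e-01  6.66934633e-05]
 [-1.92293685e-05  7.78650733e-05 -9.99999997e-01]] 0.7
scene [ 149.08691471 -484.1735856   677.12125975] 480.27996234667944
top [ 535.55331567  164.42821053 1069.08264917] 451.6503325690631
```

View pics/top.png

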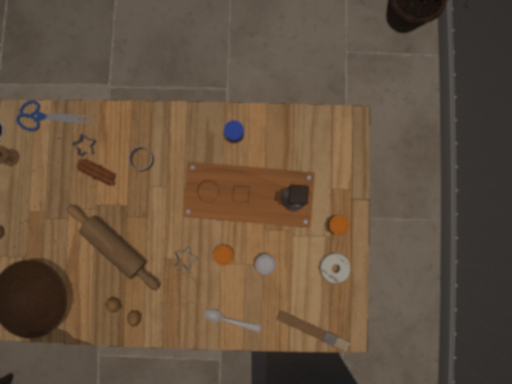

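View pics/scene.png

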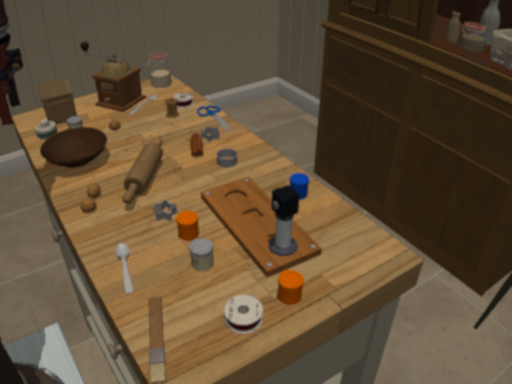

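The top view shows the tin at about (264,264) and the board corners at about (190,163), (313,172), (309,227) and (186,218). The round recess is near (207,190) and the head near (297,195). In the scene view the tin is at (202,254), with orange and blue look-alikes around it.

```bash
python3 - <<'E'
from h import *
from scipy.optimize import least_squares
p=viewer.camera("top");im=p["image"];s=viewer.camera("scene")
cv2.imwrite("pics/crop.png",cv2.resize(im[150:290,170:330],(800,700),interpolation=cv2.INTER_CUBIC)[:600])
# board: colour
g=im.astype(int);b,gr,r=g[...,0],g[...,1],g[...,2]
print(im[205,225],im[205,150],im[264,264],im[255,224])
ref=im[203:212,215:235].reshape(-1,3).mean(0);wood=im[235:245,195:300].reshape(-1,3).mean(0)
m=(np.linalg.norm(g-ref,axis=2)<np.linalg.norm(g-wood,axis=2))
roi=np.zeros(m.shape,bool);roi[155:235,178:320]=1;m&=roi
m=cv2.morphologyEx(m.astype(np.uint8),cv2.MORPH_OPEN,np.ones((5,5)))
n,l,st,c=cv2.connectedComponentsWithStats(m);k=1+st[1:,4].argmax()
cs,_=cv2.findContours((l==k).astype(np.uint8),0,1)
pts=max(cs,key=len)[:,0].astype(float)
W=np.array([at_z(p,q,18)[:2] for q in pts])
rect=cv2.minAreaRect(W.astype(np.float32));print("board",rect)
for q in ("spice_tin",):
  for pic,n in((p,"top"),(s,"scene")):
    for o in models.outline_of(q,pic):
      ys,xs=np.where(o["region"]);print(n,np.round(o["xy"]),round(o["score"],2),xs.min(),xs.max(),ys.min(),ys.max(),np.round(at_z(pic,o["xy"],48 if n=="top" else 24),1))
E
```

```text
[ 43  76 118] [ 70 102 133] [128 131 139] [ 27  83 149]
board ((609.620849609375, 190.652587890625), (305.6954345703125, 150.6855010986328), 83.43883514404297)
top [234. 131.] 0.73 224 242 121 141 [746.6 224.7  48. ]
top [264. 264.] 0.66 255 274 254 273 [445.7 148.   48. ]
top [223. 255.] 0.54 213 233 245 264 [464.4 241.2  48. ]
scene [187. 226.] 0.9 176 198 212 240 [466.6 242.5  24. ]
scene [203. 254.] 0.88 190 213 239 270 [450.7 147.3  24. ]
scene [288. 285.] 0.69 277 303 270 304 [541.7 -13.7  24. ]
scene [297. 184.] 0.6 289 308 173 198 [755.1 233.8  24. ]
```

View pics/crop.png

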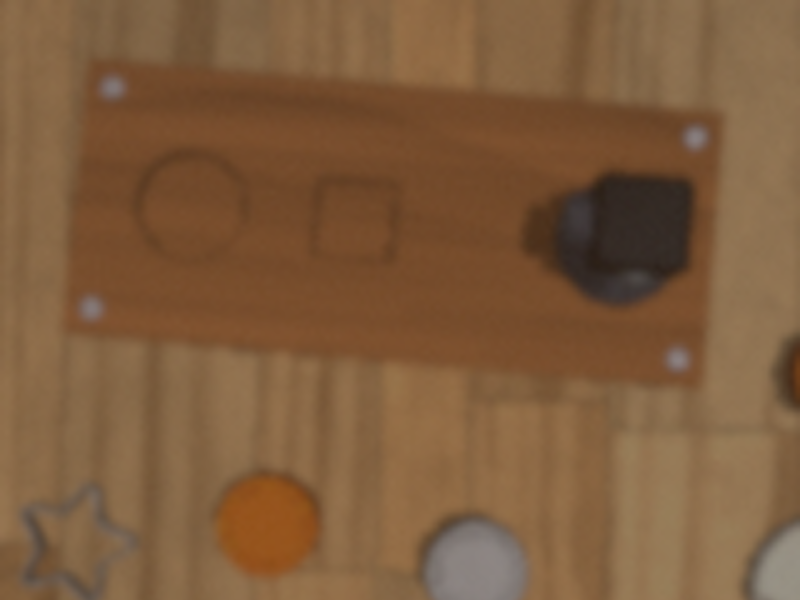

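The crop shows the board corners at (93,62), (720,113), (697,383) and (67,330), the recess circle at (191,206) and the tin lid at (474,567). I'll fit the board pose from these.

```bash
python3 - <<'E'
from h import *
from scipy.optimize import least_squares
p=viewer.camera("top")
f=lambda u:(np.array(u)+.5)/5-.5+[170,150]
obs=np.array([f(u) for u in((93,62),(720,113),(697,383),(67,330),(191,206),(357,220))])
loc=np.array([(65,150),(65,-150),(-65,-150),(-65,150),(0,95),(0,18)],float)
def wp(v,L,z):
    c,s=np.cos(v[2]),np.sin(v[2]);return np.r_[v[0]+c*L[0]-s*L[1],v[1]+s*L[0]+c*L[1],z]
r=least_squares(lambda v:np.concatenate([proj(p,wp(v,L,18))-o for L,o in zip(loc,obs)]),[610,190,-.1])
v=r.x;print("pose",v,np.round(r.fun.reshape(-1,2),2))
print("recess",wp(v,(0,95),8),"head",wp(v,(0,-105),131))
print("recess direct",at_z(p,obs[4],18))
tl=f((474,567));print("tin",at_z(p,tl,48))
# head top centre
print("head top",at_z(p,f((643,223)),154))
s=robot.get_state();R=np.array(s["ee_rot"]);
print(R.T@(np.array([447,148,150])-s["eef_pos"]))
w=viewer.camera("wrist");cv2.imwrite("pics/w0.png",w["image"]);print(ray(w,(256,192)),w["fx"])
E
```

```text
pose [ 6.05562673e+02  1.88043246e+02 -5.97333146e-02] [[-1.07 -0.84]
 [ 0.94 -0.47]
 [ 1.32  0.91]
 [-1.04  0.78]
 [ 0.1  -0.19]
 [-0.26 -0.26]]
recess [611.23396414 282.87381279   8.        ] head [599.29440438  83.2305136  131.        ]
recess direct [610.78111387 283.0868125   18.        ]
tin [448.85821585 147.63528128  48.        ]
head top [598.44863553  83.85201752 154.        ]
[-370.06666786 -333.88455449   80.6446175 ]
(array([145.73014881, 613.0540757 , 384.69653231]), array([ 0.24001334, -0.09143063, -0.9664839 ])) 325.63272023162244
```

Careful with the scale: shifts go in shares of 200 mm and turns go in shares of pi rad. That gives: 0.125 rad is 0.0398.

```bash
python3 -m jog '{"x": [0,0,0,0,0],"y": [0,0,0,0,0],"z": [0,0,0,0,0],"turn": [0.0398,0.0398,0.0398,0.0398,0.0398]}' 1.0; python3 -m jog '{"x": [0,0,0,0,0],"y": [0,0,0,0,0],"z": [0,0,0,0,0],"turn": [0.0398,0.0398,0.0398,0.0398,0.0398]}';python3 -m jog '{"x": [0],"y": [0],"z": [0],"turn": [0.0111]}'
cat > go.py <<'E'
import sys
from h import *
s=robot.get_state();R=np.array(s["ee_rot"]);d=R.T@(np.array(list(map(float,sys.argv[1:4])))-s["eef_pos"])
print("d",np.round(d,1),"pos",np.round(s["eef_pos"],1),"yawy",round(np.arctan2(R[1,1],R[0,1]),3),"z",np.round(R[:,2],3),"t",round(s["clock"],2),"F",np.round(s["wrist_force"],1),"grip",round(s["grip_width"],3),round(s["grasp_force"],1),"q",np.round(s["joint_pos"],2))
E
python3 go.py 448 148 150
```

```text
clock: 1.42
eef_pos: [212.4, 587.8, 230.7]
ee_rot: [[-0.559, 0.829, -0.0], [0.829, 0.559, 0.0], [0.0, -0.0, -1.0]]
wrist_force: [0.5, 0.3, -0.5]
grip_width: 1.001
grasp_force: 0.0
clock: 1.83
eef_pos: [212.4, 587.8, 230.7]
ee_rot: [[0.032, 0.999, -0.0], [0.999, -0.032, 0.0], [0.0, -0.0, -1.0]]
wrist_force: [0.0, 0.4, -0.4]
grip_width: 0.996
grasp_force: 0.0
clock: 1.92
eef_pos: [212.3, 587.8, 230.6]
ee_rot: [[0.068, 0.998, 0.0], [0.998, -0.068, -0.0], [-0.0, 0.0, -1.0]]
wrist_force: [0.4, -0.2, -0.2]
grip_width: 1.0
grasp_force: 0.0
d [-422.7  265.1   80.7] pos [212.3 587.8 230.6] yawy -0.068 z [ 0. -0. -1.] t 1.92 F [ 0.4 -0.2 -0.2] grip 1.0 0.0 q [-1.48  0.41  0.25  1.61 -0.11  1.13 -1.27]
```

Converted, -28 mm is -0.14, 17.5 mm is 0.0875.

```bash
for i in 1; do python3 -m jog '{"x": [-0.14,-0.14,-0.14,-0.14,-0.14],"y": [0.0875,0.0875,0.0875,0.0875,0.0875],"z": [0,0,0,0,0],"turn": [0,0,0,0,0]}' | grep -E "eef|clock"; python3 -m jog '{"x": [-0.14,-0.14,-0.14,-0.14,-0.14],"y": [0.0875,0.0875,0.0875,0.0875,0.0875],"z": [0,0,0,0,0],"turn": [0,0,0,0,0]}' | grep eef; python3 -m jog '{"x": [-0.14,-0.14,-0.14,-0.14,-0.14],"y": [0.0875,0.0875,0.0875,0.0875,0.0875],"z": [0.05,0.05,0.05,0.05,0.05],"turn": [0,0,0,0,0]}'|grep eef; done; python3 go.py 448 148 150
python3 - <<'E'
from h import *
w=viewer.camera("wrist");cv2.imwrite("pics/w1.png",w["image"])
for o in models.outline_of("spice_tin",w):
  ys,xs=np.where(o["region"]);print(np.round(o["xy"]),o["score"],xs.min(),xs.max(),ys.min(),ys.max(),at_z(w,o["xy"],48),at_z(w,o["xy"],24))
print(proj(w,(448.8,147.6,48)))
E
```

```text
clock: 2.33
eef_pos: [291.8, 441.4, 230.7]
eef_pos: [370.6, 296.2, 230.9]
eef_pos: [449.5, 151.2, 180.6]
d [-3.3 -1.3 30.6] pos [449.5 151.2 180.6] yawy -0.061 z [ 0.001  0.001 -1.   ] t 3.17 F [ 0.2  0.6 -0. ] grip 1.0 0.0 q [-0.86  0.22  0.51  2.04 -0.13  0.92 -0.34]
[255. 190.] 0.92 231 281 159 214 [447.53610228 149.5147983   48.        ] [446.97029439 143.32127615  24.        ]
[353. 334.] 0.71 328 372 324 352 [541.7076148  -14.36754681  48.        ] [549.02589143 -34.28137805  24.        ]
[272.  81.] 0.69 243 297 54 109 [468.06856544 243.49808397  48.        ] [469.22174529 245.17288789  24.        ]
[256.31755508 192.34924116]
```

View pics/w1.png

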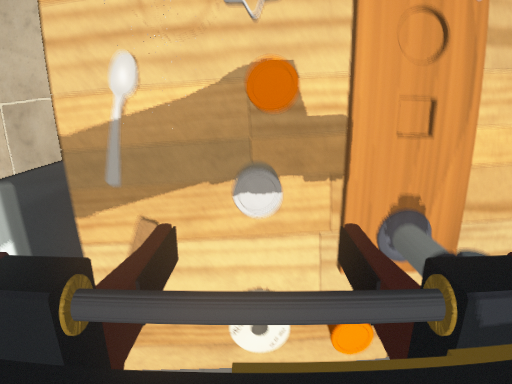

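The wrist view shows the tin lid at (258,190), right under the tool, with clear space on both sides along the closing line. I'll descend.

Converted, 35 mm is 0.175, -1.3 mm is -0.0065.

```bash
python3 -m jog '{"x": [-0.005,-0.005,-0.0065,0,0],"y": [0,0,-0.0035,0,0],"z": [0.15,0.175,0.175,0.175,0.103],"turn": [0,0,0,0,0]}' |grep -E "eef|force"; python3 -m jog '{"x": [0],"y": [0],"z": [0],"turn": [0]}' 1.0|grep -E "force"; python3 go.py 448 148 25
python3 -m jog '{"x": [0,0,0,0,0],"y": [0,0,0,0,0],"z": [0,0,0,0,0],"turn": [0,0,0,0,0]}' 0.0 20|tail -3;python3 -m jog '{"x": [0,0,0,0],"y": [0,0,0,0],"z": [0,0,0,0],"turn": [0,0,0,0]}' |tail -3;python3 go.py 448 148 25
```

```text
eef_pos: [446.4, 149.7, 22.4]
wrist_force: [-0.8, -0.0, 0.4]
grasp_force: 0.0
wrist_force: [-0.3, 0.1, 0.3]
grasp_force: 0.0
d [-1.   2.8 -3.3] pos [445.3 149.1  21.7] yawy -0.06 z [-0.006 -0.003 -1.   ] t 3.77 F [-0.3  0.1  0.3] grip 0.995 0.0 q [-0.73  0.49  0.39  2.16 -0.34  0.56 -0.16]
wrist_force: [0.1, 0.1, -0.1]
grip_width: 0.663
grasp_force: 0.0
wrist_force: [-2.0, -0.5, 6.8]
grip_width: 0.516
grasp_force: 20.0
d [-1.6 -0.1  0.6] pos [448.2 149.6  25.6] yawy -0.061 z [ 0.001  0.001 -1.   ] t 4.52 F [-2.  -0.5  6.8] grip 0.516 20.0 q [-0.73  0.48  0.39  2.16 -0.34  0.56 -0.16]
```

Converted, -30 mm is -0.15, -10 mm is -0.05.

```bash
python3 -m jog '{"x": [0,0,0,0,0],"y": [0,0,0,0,0],"z": [-0.05,-0.15,-0.15,-0.15,0],"turn": [0,0,0,0,0]}' |tail -3; python3 -m jog '{"x": [0.1,0.1,0.1,0.1,0.1],"y": [0.11,0.11,0.11,0.11,0.11],"z": [0,0,0,0,0],"turn": [0,0,0,0,0]}' |tail -3;python3 -m jog '{"x": [0.1,0.1,0,0,0],"y": [0.11,0.11,0,0,0],"z": [0,0,0,0,0],"turn": [0,0,0,0,0]}'|tail -3;python3 go.py 611 283 110
python3 - <<'E'
from h import *
for n in("wrist","top"):
  w=viewer.camera(n);cv2.imwrite(f"pics/r_{n}.png",w["image"])
  print(n,proj(w,(611.2,282.9,18)))
  s=robot.get_state();
E
```

```text
wrist_force: [1.3, 0.2, -0.8]
grip_width: 0.521
grasp_force: 20.0
wrist_force: [0.7, -0.7, -0.4]
grip_width: 0.52
grasp_force: 20.0
wrist_force: [-0.9, -0.1, -0.8]
grip_width: 0.52
grasp_force: 20.0
d [ 4.5  1.4 14.4] pos [609.3 278.6 124.4] yawy -0.062 z [-0.002 -0.001 -1.   ] t 5.77 F [-0.9 -0.1 -0.8] grip 0.52 20.0 q [-0.8   0.62  0.45  1.61 -0.31  0.99 -0.31]
wrist [258.94602902 190.74065923]
top [207.88526713 190.62300691]
```

View pics/r_wrist.png

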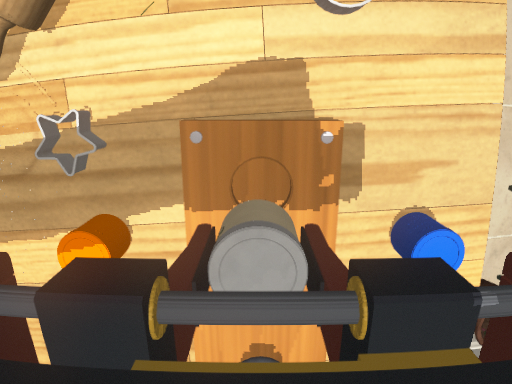

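The wrist view shows the recess rim spanning columns 231–291 with its top at row 156, and the held tin's lid at columns 208–308. I'll compare both with model projections.

```bash
python3 - <<'E'
from h import *
w=viewer.camera("wrist");s=robot.get_state();tp=np.array(s["eef_pos"])
th=np.linspace(0,2*np.pi,180)
def ext(c,r):
  q=np.array([proj(w,(c[0]+r*np.cos(t),c[1]+r*np.sin(t),c[2])) for t in th]);return np.round(np.r_[q.min(0),q.max(0)],1)
print(tp)
for dy in(-4,-2,0,2): print("lid dy",dy,ext((tp[0],tp[1]+dy,tp[2]+22.4),23))
for c in((611.2,282.9),(612,284),(611,285)): print("rim",c,ext((*c,18),25))
im=w["image"]
a=im[140:310,190:330];a=cv2.resize(a,(494,600),interpolation=cv2.INTER_CUBIC);cv2.imwrite("pics/z.png",cv2.convertScaleAbs(a,alpha=1.5))
E
```

```text
[609.5390915  278.66233069 125.27296741]
lid dy -4 [206.6 233.4 307.8 322.8]
lid dy -2 [206.1 229.1 307.7 319.3]
lid dy 0 [205.6 224.7 307.7 315.8]
lid dy 2 [205.1 220.3 307.6 312.2]
rim (611.2, 282.9) [228.7 160.6 289.  219. ]
rim (612, 284) [229.5 159.2 289.9 217.7]
rim (611, 285) [228.2 158.1 288.7 216.7]
```

View pics/z.png

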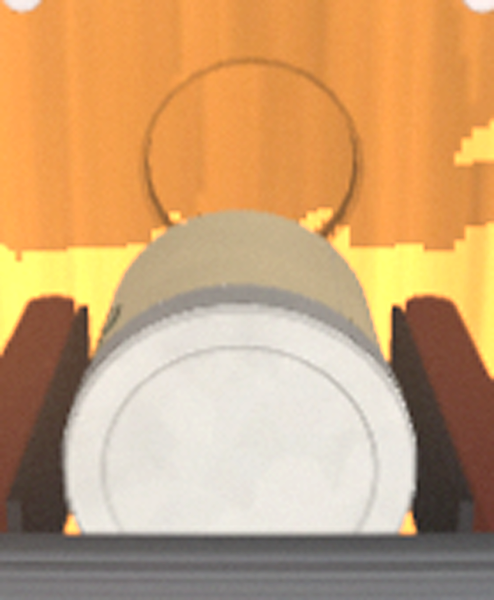

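Converted, 20 mm is 0.1, 9 mm is 0.045.

```bash
python3 go.py 612 286 55; python3 -m jog '{"x": [0.02,0.0175,0,0,0],"y": [0.005,0.005,0,0,0],"z": [0.1,0.1,0.1,0.045,0],"turn": [0,0,0,0,0]}' |tail -3; python3 -m jog '{"x": [0,0],"y": [0,0],"z": [0,0],"turn": [0,0]}' |tail -3;python3 go.py 612 286 55
python3 - <<'E'
from h import *
w=viewer.camera("wrist");s=robot.get_state();tp=np.array(s["eef_pos"])
th=np.linspace(0,2*np.pi,180)
def ext(c,r):
  q=np.array([proj(w,(c[0]+r*np.cos(t),c[1]+r*np.sin(t),c[2])) for t in th]);return np.round(np.r_[q.min(0),q.max(0)],1)
for dy in(-4,-2,0,2): print("lid dy",dy,ext((tp[0],tp[1]+dy,tp[2]+22.4),23),"bot",ext((tp[0],tp[1]+dy,tp[2]-25.6),23))
for c in((611.2,282.9),(612,284),(612,286)): print("rim",c,ext((*c,18),25))
im=w["image"]
a=im[140:310,170:350];a=cv2.resize(a,(635,600),interpolation=cv2.INTER_CUBIC);cv2.imwrite("pics/z2.png",cv2.convertScaleAbs(a,alpha=1.4))
E
```

```text
d [ 7.5  2.  70.3] pos [609.5 278.7 125.3] yawy -0.062 z [-0. -0. -1.] t 5.92 F [-0.3  1.2 -0.7] grip 0.517 20.0 q [-0.8   0.62  0.45  1.61 -0.31  0.99 -0.31]
wrist_force: [0.1, -0.9, -1.4]
grip_width: 0.519
grasp_force: 20.0
wrist_force: [0.4, 0.7, -1.3]
grip_width: 0.521
grasp_force: 20.0
d [-1.  -1.3  2.5] pos [613.4 286.9  57.5] yawy -0.061 z [ 0.002  0.001 -1.   ] t 6.5 F [ 0.4  0.7 -1.3] grip 0.521 20.0 q [-0.78  0.7   0.42  1.63 -0.35  0.88 -0.29]
lid dy -4 [206.6 233.3 307.8 322.8] bot [218.5 201.8 295.8 273.4]
lid dy -2 [206.2 229.  307.7 319.3] bot [218.2 198.5 295.7 270.5]
lid dy 0 [205.7 224.7 307.7 315.8] bot [217.9 195.1 295.6 267.6]
lid dy 2 [205.2 220.3 307.6 312.2] bot [217.5 191.7 295.5 264.7]
rim (611.2, 282.9) [214.3 192.7 292.8 266.1]
rim (612, 284) [215.3 190.9 294.  264.5]
rim (612, 286) [215.  187.7 293.9 261.7]
```

View pics/z2.png

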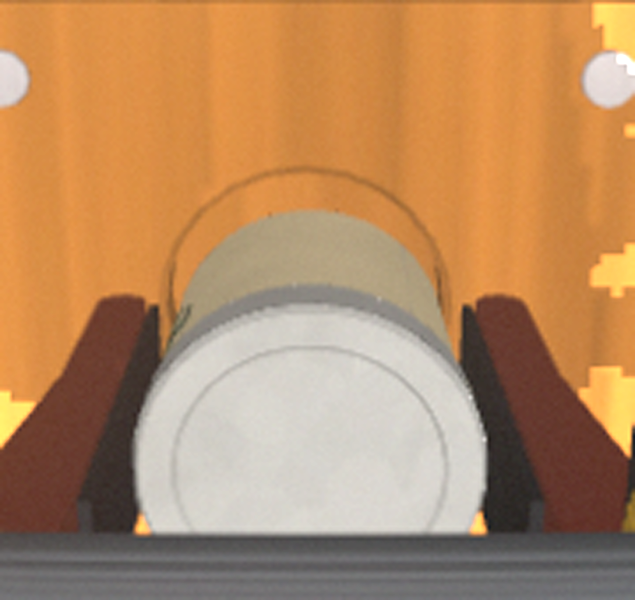

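The rim's far edge is at row 167 of the crop and the tin's bottom edge at row 210. That leaves the tin about 2 mm short in +y and about 1 mm too far in +x. I'll correct and lower.

Converted, 6 mm is 0.03, 5 mm is 0.025.

```bash
python3 -m jog '{"x": [0.01,0,0,0,0],"y": [-0.005,0,0,0,0],"z": [0.03,0.025,0.015,0,0],"turn": [0,0,0,0,0]}' |tail -3; python3 go.py 612.4 288.9 34; python3 -m jog '{"x": [0,0,0,0],"y": [0,0,0,0],"z": [0.01,0.01,0.01,0],"turn": [0,0,0,0]}' |tail -3;python3 go.py 612.4 288.9 34
```

```text
wrist_force: [-1.7, -1.3, 4.8]
grip_width: 0.517
grasp_force: 20.0
d [0.3 0.3 8.4] pos [612.1 288.6  42.4] yawy -0.061 z [ 0. -0. -1.] t 6.97 F [-1.7 -1.3  4.8] grip 0.517 20.0 q [-0.78  0.72  0.41  1.64 -0.35  0.86 -0.29]
wrist_force: [1.8, -2.0, 0.1]
grip_width: 0.516
grasp_force: 20.0
d [0.6 0.1 1.9] pos [612.2 288.3  35.9] yawy -0.062 z [ 0.001 -0.001 -1.   ] t 7.3 F [ 1.8 -2.   0.1] grip 0.516 20.0 q [-0.78  0.73  0.41  1.64 -0.36  0.85 -0.29]
```

Converted, 1 mm is 0.005, 0.5 mm is 0.0025.

```bash
python3 -m jog '{"x": [0,0,0,0],"y": [0,0,0,0],"z": [0.005,0.005,0.0025,0],"turn": [0,0,0,0]}' |tail -3;python3 go.py 612.4 288.9 34; python3 - <<'E'
from h import *
w=viewer.camera("wrist");s=viewer.camera("scene")
a=cv2.resize(w["image"][130:310,160:350],(400,380));b=cv2.resize(s["image"][160:260,190:290],(380,380),interpolation=cv2.INTER_CUBIC)
cv2.imwrite("pics/z3.png",cv2.convertScaleAbs(np.hstack([a,b]),alpha=1.3))
E
```

```text
wrist_force: [2.4, -2.3, -0.1]
grip_width: 0.515
grasp_force: 20.0
d [ 0.   0.4 -0.7] pos [612.  288.9  33.3] yawy -0.061 z [ 0. -0. -1.] t 7.63 F [ 2.4 -2.3 -0.1] grip 0.515 20.0 q [-0.78  0.73  0.4   1.64 -0.36  0.84 -0.29]
```

View pics/z3.png

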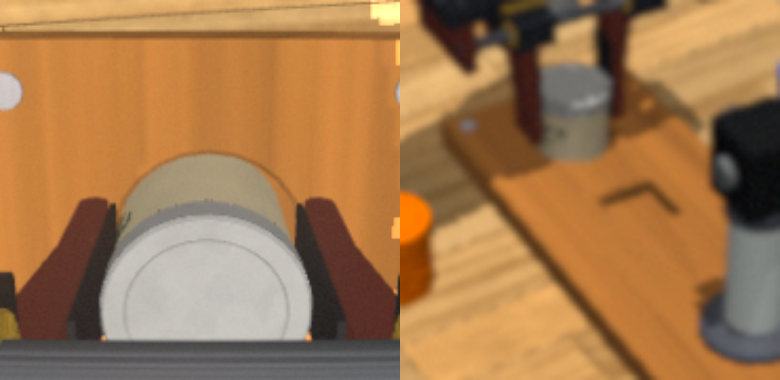

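The wrist crop shows the tin inside the rim, with a thin rim arc visible all round the far side. The height also matches the recess floor, so I'll release and rise.

Converted, -35 mm is -0.175, -30 mm is -0.15.

```bash
python3 -m jog '{"x": [0,0,0,0,0],"y": [0,0,0,0,0],"z": [0,0,0,0,0],"turn": [0,0,0,0,0]}' 0.75|tail -3; python3 go.py 612 289 34; python3 -m jog '{"x": [0,0,0,0,0],"y": [0,0,0,0,0],"z": [-0.05,-0.15,-0.175,-0.175,-0.175],"turn": [0,0,0,0,0]}' 1.0|tail -3; python3 -m jog '{"x": [0,0,0,0],"y": [0,0,0,0],"z": [-0.175,0,0,0],"turn": [0,0,0,0]}'|tail -3
python3 go.py 599.3 83.2 215; python3 - <<'E'
from h import *
t=viewer.camera("top");s=viewer.camera("scene");w=viewer.camera("wrist")
a=cv2.resize(w["image"],(430,322));b=cv2.resize(s["image"][160:280,190:310],(322,322),interpolation=cv2.INTER_CUBIC)
cv2.imwrite("pics/z4.png",cv2.convertScaleAbs(np.hstack([a,b]),alpha=1.3))
for n,q in(("scene",s),("wrist",w)):
  for o in models.outline_of("spice_tin",q):
    ys,xs=np.where(o["region"]);print(n,np.round(o["xy"]),round(o["score"],2),xs.min(),xs.max(),ys.min(),ys.max(),np.round(at_z(q,o["xy"],32),1))
for z in (8,18): print(z,proj(s,(612,285,z)),proj(s,(612,285,z+48)))
E
```

```text
wrist_force: [0.3, -0.7, -0.9]
grip_width: 0.749
grasp_force: 0.0
d [-0.5  0.5 -0.5] pos [611.5 289.5  33.5] yawy -0.061 z [-0.  0. -1.] t 8.15 F [ 0.3 -0.7 -0.9] grip 0.749 0.0 q [-0.78  0.73  0.4   1.64 -0.36  0.84 -0.29]
wrist_force: [0.4, -0.1, 0.2]
grip_width: 0.998
grasp_force: 0.0
wrist_force: [0.8, 0.0, -0.7]
grip_width: 1.004
grasp_force: 0.0
d [-206.3    0.5   -1.4] pos [611.4 289.1 213.6] yawy -0.061 z [-0.  0. -1.] t 8.9 F [ 0.8  0.  -0.7] grip 1.004 0.0 q [-0.83  0.54  0.49  1.5  -0.27  1.16 -0.36]
scene [188. 224.] 0.92 176 199 211 240 [465.4 236.9  32. ]
scene [235. 188.] 0.78 224 244 177 202 [618.7 293.4  32. ]
scene [297. 182.] 0.78 289 308 173 197 [754.2 234.1  32. ]
scene [290. 285.] 0.76 278 302 271 304 [539.8 -20.2  32. ]
wrist [258. 181.] 0.94 235 281 155 205 [610.7 284.2  32. ]
wrist [388. 220.] 0.89 361 415 198 248 [752.  231.5  32. ]
wrist [134. 223.] 0.65 105 157 198 248 [471.5 245.3  32. ]
8 [234.99037037 198.95491934] [234.52694725 182.01264442]
18 [234.89499847 195.49645547] [234.42862133 178.37254034]
```

View pics/z4.png

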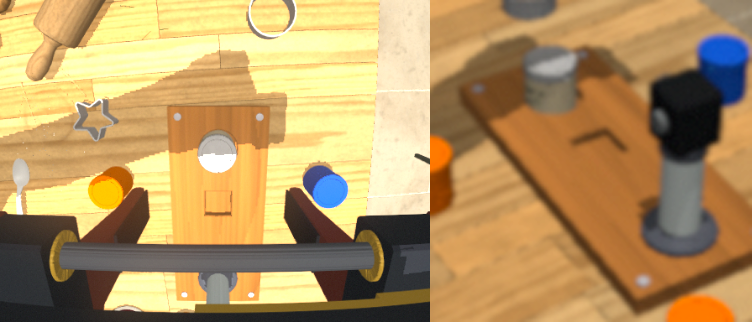

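The tin stands upright in the recess at scene (235,188), and the star and look-alikes are untouched. I'll check the seating numerically while refining the head position.

```bash
python3 - <<'E'
from h import *
s=viewer.camera("scene");w=viewer.camera("wrist");t=viewer.camera("top")
th=np.linspace(0,2*np.pi,90)
def cyl(p,x,y,z0,z1):
  q=np.array([proj(p,(x+23*np.cos(a),y+23*np.sin(a),z)) for a in th for z in(z0,z1)]);return np.round(np.r_[q[:,0].min(),q[:,0].max(),q[:,1].min(),q[:,1].max()],1)
for y in(283,286): print(y,"seated",cyl(s,612,y,18,56),"on rim",cyl(s,612,y,18,66),"wr",cyl(w,612,y,18,56),cyl(w,612,y,18,66))
for n,p in(("scene",s),("top",t),("wrist",w)):
  for q in("camera_head","button_face"):
    for r in models.outline_of(q,p)[:2]:
      ys,xs=np.where(r["region"]);print(n,q,round(r["score"],2),np.round(r["xy"],1),xs.min(),xs.max(),ys.min(),ys.max())
def box(p,c,yaw):
  C,S=np.cos(yaw),np.sin(yaw);q=[]
  for i in(-20,20):
    for j in(-20,20):
      for k in(-23,23): q.append(proj(p,(c[0]+C*i-S*j,c[1]+S*i+C*j,131+k)))
  q=np.array(q);return np.round(np.r_[q[:,0].min(),q[:,0].max(),q[:,1].min(),q[:,1].max()],1)
print("box",box(s,(599.3,83.2),-.06),box(t,(599.3,83.2),-.06),"lens",proj(s,(599.3+2,83.2+32,131)))
E
```

```text
283 seated [224.9 245.3 176.7 201.9] on rim [224.7 245.3 173.1 201.9] wr [234.8 281.6 158.7 210.2] [234.1 282.3 158.7 213.4]
286 seated [224.2 244.6 176.1 201.3] on rim [224.  244.6 172.5 201.3] wr [234.6 281.5 155.9 207.4] [233.9 282.2 155.9 210.5]
scene button_face 0.57 [273.3 202.3] 273 276 202 208
top camera_head 0.86 [294.2 194.7] 281 308 185 207
top camera_head 0.49 [209. 190.] 203 216 181 200
box [269.7 300.  183.9 220.8] [286.5 309.1 183.2 205.4] lens [275.46630604 193.49610562]
```

Seated: the observed tin extents match the seated prediction. Now to go over the head.

Converted, -34 mm is -0.17.

```bash
python3 -m jog '{"x": [-0.17,-0.17,-0.17,-0.17,-0.17],"y": [0,0,0,0,0],"z": [0,0,0,0,0],"turn": [0,0,0,0,0]}'|tail -3; python3 -m jog '{"x": [-0.165,0,0,0],"y": [0.005,0,0,0],"z": [0,0,0,0],"turn": [0,0,0,0]}'|tail -3
python3 go.py 600 84.5 139; python3 - <<'E'
from h import *
w=viewer.camera("wrist")
a=w["image"][120:360,130:400];cv2.imwrite("pics/z5.png",cv2.convertScaleAbs(cv2.resize(a,(675,600),interpolation=cv2.INTER_CUBIC),alpha=1.8))
for c in((599.3,83.2),(600.3,85)):
  C,S=np.cos(-.06),np.sin(-.06)
  for i in(-20,20):
    for j in(-20,20): print(c,i,j,np.round((proj(w,(c[0]+C*i-S*j,c[1]+S*i+C*j,154))-[130,120])*2.5))
E
```

```text
wrist_force: [-0.4, -0.5, -0.4]
grip_width: 1.002
grasp_force: 0.0
wrist_force: [0.3, 0.6, 0.3]
grip_width: 1.001
grasp_force: 0.0
d [-2.7 -0.4 74.7] pos [600.5  87.1 213.7] yawy -0.061 z [ 0.     0.001 -1.   ] t 10.35 F [0.3 0.6 0.3] grip 1.001 0.0 q [-0.61  0.42  0.53  1.69 -0.24  1.09 -0.07]
(599.3, 83.2) -20 -20 [243. 315.]
(599.3, 83.2) -20 20 [240. 180.]
(599.3, 83.2) 20 -20 [384. 315.]
(599.3, 83.2) 20 20 [387. 180.]
(600.3, 85) -20 -20 [246. 309.]
(600.3, 85) -20 20 [243. 173.]
(600.3, 85) 20 -20 [387. 309.]
(600.3, 85) 20 20 [390. 173.]
```

View pics/z5.png

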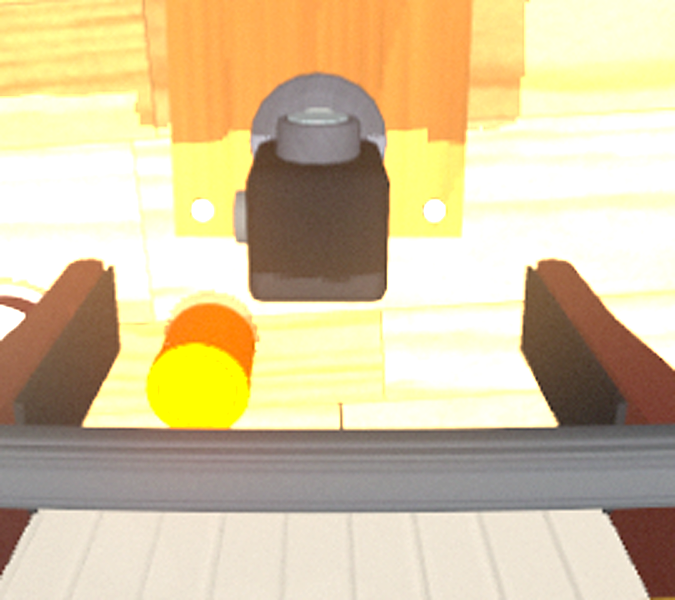

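The head's top face spans columns 248–388 of the crop and the button is at about (240,216). The tool is centred on it to within about 1 mm. I'll check the button row and descend.

Converted, 30 mm is 0.15, 25 mm is 0.125.

```bash
python3 - <<'E'
from h import *
w=viewer.camera("wrist")
for y in(85,87): print(y,[np.round((proj(w,(600.3-25,y+j,131))-[130,120])*2.5) for j in(-7,1.5,10)])
E
python3 -m jog '{"x": [-0.0025,0,0,0,0],"y": [0,0,0,0,0],"z": [0.15,0.15,0.125,0.0435,0],"turn": [0,0,0,0,0]}'|tail -3;python3 -m jog '{"x": [0,0],"y": [0,0],"z": [0,0],"turn": [0,0]}'|tail -3; python3 go.py 600.3 86.5 120
```

```text
85 [array([237., 247.]), array([235., 221.]), array([233., 194.])]
87 [array([237., 241.]), array([234., 215.]), array([232., 188.])]
wrist_force: [0.2, 0.7, 0.1]
grip_width: 0.996
grasp_force: 0.0
wrist_force: [-0.2, 0.1, 0.4]
grip_width: 0.999
grasp_force: 0.0
d [ 0.1 -1.2  1.4] pos [601.5  86.4 121.4] yawy -0.06 z [ 0.002  0.    -1.   ] t 11.03 F [-0.2  0.1  0.4] grip 0.999 0.0 q [-0.57  0.53  0.49  1.78 -0.3   0.91 -0.01]
```

Converted, -1 mm is -0.005.

```bash
python3 -m jog '{"x": [0,0,0,0,0],"y": [-0.005,0,0,0,0],"z": [0,0,0,0,0],"turn": [0,0,0,0,0]}' 0.0 30|tail -3;python3 -m jog '{"x": [0,0,0,0,0],"y": [0,0,0,0,0],"z": [0,0,0,0,0],"turn": [0,0,0,0,0]}'|tail -3; python3 go.py 600.3 86.5 120
```

```text
wrist_force: [0.3, 0.6, -0.2]
grip_width: 0.659
grasp_force: 0.0
wrist_force: [3.6, 0.0, -1.1]
grip_width: 0.457
grasp_force: 30.0
d [ 0.6  0.4 -0.1] pos [599.9  86.  119.9] yawy -0.061 z [ 0.001 -0.    -1.   ] t 11.87 F [ 3.6  0.  -1.1] grip 0.457 30.0 q [-0.57  0.53  0.49  1.78 -0.3   0.91 -0.02]
```

```bash
python3 -m jog '{"x": [0,0,0,0,0],"y": [0,0,0,0,0],"z": [-0.02,-0.04,-0.04,-0.04,-0.04],"turn": [0,0,0,0,0]}'|tail -3; python3 go.py 600 86 200;python3 -m jog '{"x": [0,0,0,0,0],"y": [0,0,0,0,0],"z": [-0.04,-0.04,-0.04,-0.04,0],"turn": [0,0,0,0,0]}'|tail -3; python3 go.py 600 86 200
```

```text
wrist_force: [5.3, 0.8, -4.0]
grip_width: 0.459
grasp_force: 30.0
d [  0.1   0.2 -43.5] pos [599.8  85.9 156.5] yawy -0.061 z [ 0.001 -0.    -1.   ] t 12.28 F [ 5.3  0.8 -4. ] grip 0.459 30.0 q [-0.59  0.48  0.51  1.75 -0.28  0.98 -0.04]
wrist_force: [4.4, -0.3, -1.4]
grip_width: 0.458
grasp_force: 30.0
d [  0.1   0.2 -10.5] pos [599.8  85.9 189.5] yawy -0.061 z [ 0.002  0.001 -1.   ] t 12.7 F [ 4.4 -0.3 -1.4] grip 0.458 30.0 q [-0.6   0.45  0.52  1.72 -0.25  1.04 -0.05]
```

Converted, -4 mm is -0.02, -3 mm is -0.015.

```bash
python3 -m jog '{"x": [0,0,0,0],"y": [0,0,0,0],"z": [-0.02,-0.015,-0.01,0],"turn": [0,0,0,0]}'|tail -3; python3 go.py 600 86 200;python3 -m jog '{"x": [0,0,0],"y": [0,0,0],"z": [-0.0075,0,0],"turn": [0,0,0]}'|tail -3; python3 go.py 600 86 200
```

```text
wrist_force: [4.4, 0.2, -2.2]
grip_width: 0.455
grasp_force: 30.0
d [ 0.1  0.2 -2.8] pos [599.8  85.9 197.2] yawy -0.061 z [ 0.001  0.    -1.   ] t 13.03 F [ 4.4  0.2 -2.2] grip 0.455 30.0 q [-0.61  0.44  0.53  1.71 -0.25  1.06 -0.06]
wrist_force: [5.8, -0.2, -0.7]
grip_width: 0.451
grasp_force: 30.0
d [ 0.1  0.1 -1.6] pos [599.8  85.9 198.4] yawy -0.061 z [ 0.001 -0.    -1.   ] t 13.28 F [ 5.8 -0.2 -0.7] grip 0.451 30.0 q [-0.61  0.44  0.53  1.71 -0.25  1.06 -0.06]
```

Converted, -1.5 mm is -0.0075.

```bash
python3 -m jog '{"x": [0,0,0],"y": [0,0,0],"z": [-0.0075,0,0],"turn": [0,0,0]}'|tail -3; python3 go.py 600 86 200;python3 -m jog '{"x": [0,0,0],"y": [0,0,0],"z": [-0.0075,0,0],"turn": [0,0,0]}'|tail -3; python3 go.py 600 86 200
```

```text
wrist_force: [5.2, -0.2, -2.4]
grip_width: 0.453
grasp_force: 30.0
d [ 0.1  0.1 -0.2] pos [599.9  85.9 199.8] yawy -0.061 z [ 0.001 -0.    -1.   ] t 13.53 F [ 5.2 -0.2 -2.4] grip 0.453 30.0 q [-0.61  0.44  0.53  1.71 -0.25  1.06 -0.06]
wrist_force: [9.6, 1.3, -13.1]
grip_width: 0.456
grasp_force: 30.0
d [ 0.1  0.2 -0.2] pos [599.8  85.9 199.8] yawy -0.061 z [ 0.001 -0.001 -1.   ] t 13.78 F [  9.6   1.3 -13.1] grip 0.456 30.0 q [-0.61  0.44  0.53  1.71 -0.25  1.06 -0.06]
```

The force rises to 13 N at 79.9 mm of travel, which is the second stop. One check of tin and head before handing in.

```bash
python3 -m jog '{"x": [0,0,0,0,0],"y": [0,0,0,0,0],"z": [0,0,0,0,0],"turn": [0,0,0,0,0]}' - 35|tail -3; python3 go.py 600 86 200; python3 - <<'E'
from h import *
s=viewer.camera("scene");b=cv2.resize(s["image"][100:340,120:360],(600,600),interpolation=cv2.INTER_CUBIC)
cv2.imwrite("pics/z6.png",cv2.convertScaleAbs(b,alpha=1.4));print((proj(s,(600,86,211))-[120,100])*2.5)
E
```

```text
wrist_force: [10.0, 0.2, -13.4]
grip_width: 0.456
grasp_force: 35.0
d [ 0.1  0.2 -0.2] pos [599.8  85.9 199.8] yawy -0.061 z [ 0.001 -0.001 -1.   ] t 14.2 F [ 10.    0.2 -13.4] grip 0.456 35.0 q [-0.61  0.44  0.53  1.71 -0.25  1.06 -0.06]
[414.1311686 164.1483899]
```

View pics/z6.png

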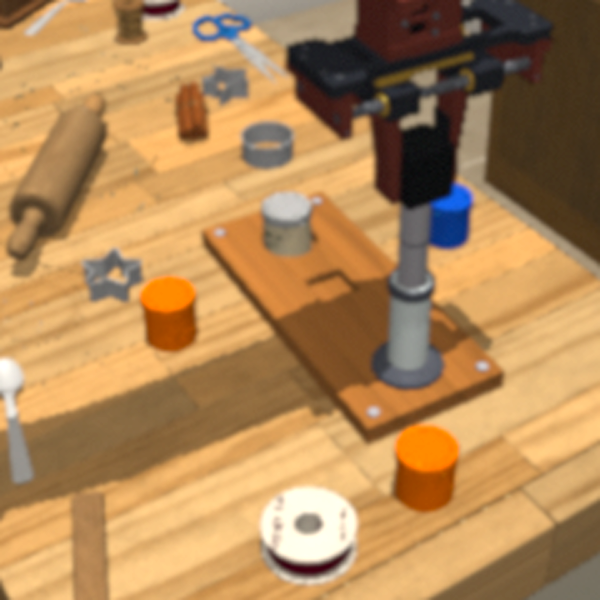

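The picture shows the tin upright in the recess at (288,222). The head is raised and held at (420,165) with the mast drawn out, and the reel and star are where they were.

```bash
python3 -c "
from station import ticket
print(ticket.sign_off())"
```

```text
the job is handed in; nothing more can be done
None
```

The tin is standing upright in the round recess, and the camera head is held about 80 mm up, at the second stop, with its button pressed in; I handed the job in at about 14 s on the robot's clock, with the reel and star cutter left untouched.

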